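Release the glue clamp on a mended harmonica body

ROBOT

A 7-joint arm with a two-finger parallel gripper is mounted at the origin on the work surface. World frame = base frame: x ahead of the robot, y to its left, z up, the work surface at z = 0. Lengths are in m, angles in rad, forces in N, time in s.
With the tool pointing down it reaches from about 0.425 to 1.025 m from the base axis. Payload 9.4 kg.
Tool frame: the origin (TCP) lies midway between the tips of the shut fingers; the grasp point (between the pads) lies r.grasp_offset behind it (r.grasp_offset is the distance from the TCP to the grasp point, in m); z points along the fingers, y is the line along which they close (so a half turn about z gives the same grasp; the last joint's range is limited). The gripper opens to 85 mm and grips with 20 to 120 N. Pads are 22 mm wide; open, the fingers measure 114 mm over their backs; the gripper's body (76 mm by 85 mm) begins 54 mm behind the grasp point. The pads swing forward as they close: fully open they stand 13 mm farther back than shut.
Start: joints at [-1.299, 0.599, -0.003, 1.599, 0.002, 0.943, -0.08], TCP at [0.248, 0.681, 0.231] pointing down, gripper open.
Joint ranges: [-2.57, 2.57], [-0.35, 1.97], [-1.29, 1.29], [0.11, 2.56], [-1.05, 4.19], [0.11, 1.86], [-2.63, 2.63]. Speed limits (rad/s): [2.22, 2.22, 3.01, 3.01, 3.14, 3.14, 3.14].

INTERFACE

Orientations are given as a rotation vector (axis times angle).
In Python, from plant import readout, viewer, job, r gives the robot as it stands. The module is installed in compiled form; this text tells all that it offers.
- The arm moves only by the tool send_rows, never from a script. Its argument "moves" is a list of rows, each an object with "jaw": the closure, from 0 (fully open) to 1 (shut); "translation": the shift along the tool's x, y, z normalised to -1 to 1, where 1 is 20 mm, a list of three; "rotation": the turn, a rotation vector about the tool's x, y, z normalised to -1 to 1, where 1 is 90 degrees, a list of three. In form: [{"jaw": jaw, "translation": [x, y, z], "rotation": [wx, wy, wz]}, ...]. A call has 1 to 8 rows; each row shifts and turns the commanded pose from where the row before left it, along the tool's axes as they then stand; what a row does not reach is not made up. A row lasts 1/10 s, in which the tool goes at most 50 mm and 8.59 degrees, less where a joint would pass 70% of its speed; a pose out of reach is approached as far as the arm can. A call with a number of a shift or a turn outside -1 to 1 is refused whole. A call with a gripper value outside its range is refused whole. The fingers move at their own pace and stop on an object; the grip force is fixed at half the most. Time passes only in rows, so rows that do not move let the fingers close. It gives the time, the measured TCP pose, the force, the opening and the grip force at its end, in the units of the state.
- readout.get_obs(): the state, without advancing time (a new reading comes with each control period).
- viewer.capture(name): name is "scene" or "top"; returns a dict with "color" (400x640x3 uint8, blue, green, red), "fx", "fy", "cx", "cy" (pixels), "distortion" ([k1, k2, p1, p2, k3] as OpenCV has them; the pictures are not rectified), "xyz" and "rotation" of the camera in the world. Camera axes: x right, y up, looking along -z (the intrinsics and any distortion apply to the point x, -y, -z); pixel columns grow to the right and rows downward; lengths in m; the calibration is good to about 2 mm. A picture is of the moment at which its call begins. There is no depth.
- job.finish_job(): hands the job in; it is judged then, once.
The state is a dict: "t": time; "joint_positions": joint angles; "joint_velocities": joint speeds; "effort": joint torques, N m; "tcp_pos": TCP position; "ee_rot": TCP orientation; "contact_force": force on the tool from outside, world axes, zero at the start; "wrist_torque": the same for the moment, N m; "finger_gap": finger opening in m; "finger_force": force on a finger pad.
Only numpy, scipy, OpenCV 4.12 (cv2) and the standard library are available. Lean on these libraries where they do the work, as an engineer would, in place of code of your own. Each camera call takes 0.05 s, during which the arm holds its last target. There are 200 camera calls.

TASK

The glue in the cracked amber harmonica body has set, so release the jig's clamp by fingertip alone: roll a fingertip round the knurled rim of the nut, anticlockwise seen from above, until it has backed off two full turns from tight. Then, with the nut left at two turns, push the loosened clamp strap aside, either way, until it stands crosswise and no part of it is over the body. Do not grip or straddle the nut or the strap, leave the body lying in its nest, and leave the file, magnet and slide button where they are.

Things in the scene. Friction and masses are not known exactly. Their poses are not given: they have to be found in the camera images.
- jig: The glue jig, screwed to the desk: dark steel base plate x -50 to +90, y -92 to +92 mm, 12 mm thick. Origin on the desk surface exactly under the axis of the vertical stud; z up; x points from the stud to the nest with the harmonica body. The nest's fence, stops and pins end 20 mm above the desk. The stud is 12 mm thick and ends 80 mm above the desk.
- channel (a point): On the stud axis, 32 mm above the desk, axes as the jig's: top level of the steel heel block round the stud (x -34 to +26, y -26 to +26 mm). A channel 32 mm wide and 5 mm deep is milled in it along x. The strap's lowest 4 mm lie in it, holding it in line: to swing freely it must first rise more than 4 mm (1.4 turns of the nut).
- nut_top (a point): Centre of the top face of the round steel nut on the stud, 66 mm above the desk at the start (z along the axis, up; x along the black index line milled in this face from near the stud to the rim, so it turns with the nut). The stud comes out through this face, 14 mm of it at the start, and does not turn or rise.
- nut_rim (a point): On the nut's axis at half height of its knurled rim, 9 mm below the top face. The rim is 50 mm across and 18 mm high; under it a neck 28 mm across and 6 mm high stands on the strap. Right-hand thread: anticlockwise from above loosens; nut and strap then rise together 3 mm per turn.
- nut (a joint): Turning of the nut, rad: 0 tight (always so at the start), growing anticlockwise from above; one full turn is 6.28, two are 12.57; it ends at 18.85. It stays where it is left; a drag of about 0.03 N m (1.2 N at the rim) resists it, and the knurling grips a finger well (friction about 1).
- strap_toe (a point): Middle of the end edge of the clamp strap's top face, 76 mm from the stud axis, 42 mm above the desk at the start; x points along the strap, outwards from the stud, z up. The strap is a plain aluminium bar, 106 mm long (from 30 mm behind the stud to this end), 30 mm wide, 14 mm thick, with a 2 mm rubber pad under this end resting on the harmonica body.
- strap_mid (a point): On the strap's top face, middle of its width, 55 mm from the stud axis: beside this point its upright sides (15 mm to either side, 14 mm high) stand above the harmonica body and can be pushed. Axes as strap_toe. The strap pivots on the stud under the nut; a spring lifts it with the nut.
- strap (a joint): Swing of the strap about the stud, rad: 0 along the jig's x axis, over the body (at the start); positive anticlockwise from above. It may be swung either way to a stop at +1.75 or -1.75; beyond about 1.3 either way it is clear of the body. Drag about 0.06 N m (1 N at its end); it stays where it is left.
- comb: The cracked amber acrylic harmonica body, a loose comb of 130 (y) x 28 (x) x 14 mm (z), 50 g, lying in the nest across the jig, under the strap. Origin: centre of its underside; it lies 12 mm above the desk, its top at 26 mm, 37 to 65 mm from the stud axis along the jig's x.
- file: Loose flat steel tuning file with cherry handle, 237 mm long along its x (handle x -100 to 0, blade to +137), 18 mm wide, 14 mm high, on the desk beside the jig. Leave alone.
- magnet: Loose small red horseshoe magnet lying flat on the desk, about 50 x 48 x 10 mm. Leave alone.
- slide_button: Loose round chromed slide button, 20 mm across, 15 mm high, on the desk. Leave alone.
There are look-alikes about, which are no part of the job. Of the things that look like the jig, the middle-sized one is meant.

How it is judged:
On the way, in this order (a step that is already met when the one before it is completed fails the run):
1. the nut is backed off two full turns (within a quarter turn) while the strap still lies in its channel over the body (value of joint nut between 11 and 14.14 rad and value of joint strap between -0.35 and 0.35 rad), for 0.2 s.
2. the strap is swung aside, clear of the body ((value of joint strap above 1.3 rad or value of joint strap below -1.3 rad)), for 0.2 s.
At the end, for the whole second after the job is handed in: The nut stands two full turns (within a quarter turn either way) from tight, the strap is swung at least 1.3 rad (75 degrees) to either side and is at rest, the harmonica body lies in its nest within 5 mm of its start, and file, magnet and slide button are within 10 mm of theirs (value of joint nut between 11 and 14.14 rad and (value of joint strap above 1.3 rad or value of joint strap below -1.3 rad) and velocity of joint strap between -0.1 and 0.1 rad/s and distance of comb from where it was at the start of the episode below 0.005 m and angle between comb's own z axis and vertical below 0.1 rad and distance of each of file, magnet, slide_button from where it was at the start of the episode below 0.01 m); the robot touches nothing.
It fails at once if the fingers straddle or grip the nut (horizontal distance between the grasp point and nut_top below 0.018 m and z of the grasp point in the frame of nut_top below 0.016 m).
It fails at once if the fingers straddle or grip the strap (y of the grasp point in the frame of strap_toe between -0.012 and 0.012 m and x of the grasp point in the frame of strap_toe between -0.051 and 0.005 m and z of the grasp point in the frame of strap_toe below 0.016 m).
It fails at once if the harmonica body is lifted or knocked out of its nest (distance of comb from where it was at the start of the episode above 0.008 m).
It fails at once if a bystander is carried or knocked away (distance of any of file, magnet, slide_button from where it was at the start of the episode above 0.03 m).
It also fails if it takes over 64 s, if anything falls off the work surface, if the arm or the gripper's body presses on something with over 40 N, if the wrist force passes 120 N, or if a joint passes its speed limit or range.

## Working session

There is one attempt and no reset: what is moved stays moved. The work goes in short steps, Python scripts to look and compute and a tool call to move; the robot and the scene stay as the last step left them, time stands still between calls to the robot, and variables do not carry over. Pictures are saved under pics/ and viewed, at most 10 in all, crops included, and the job is handed in when it is done.

Besides the shell and the picture viewer there is one more tool, called after "Call:" by a JSON object that holds its "name" and its "arguments". send_rows: Moves the arm, as the interface text tells. Scaled input: -1 to 1 covers 20 mm each way for a shift and 90 degrees each way for a turn. Its arguments: {"type":"object","properties":{"moves":{"type":"array"}},"required":["moves"]}

```bash
mkdir -p pics; cat > h.py <<'E'
import numpy as np, cv2, json
from plant import readout, viewer, job, r
def snap(cam,fn):
    c=viewer.capture(cam); cv2.imwrite('pics/'+fn+'.png',c['color'])
    np.save('pics/'+fn+'.npy',{k:v for k,v in c.items() if k!='color'},allow_pickle=True); return c
def load(fn): return np.load('pics/'+fn+'.npy',allow_pickle=True).item()
def Rm(c):
    R=np.array(c['rotation'],float)
    return R if R.shape==(3,3) else cv2.Rodrigues(R)[0]
def K(c): return np.array([[c['fx'],0,c['cx']],[0,c['fy'],c['cy']],[0,0,1.]])
def pix2w(c,uv,z):
    p=cv2.undistortPoints(np.array([[uv]],float),K(c),np.array(c['distortion'],float))[0,0]
    d=Rm(c)@np.array([p[0],-p[1],-1]); o=np.array(c['xyz'])
    return o+d*(z-o[2])/d[2]
def w2pix(c,P):
    q=(np.atleast_2d(P)-np.array(c['xyz']))@Rm(c); q=q*[1,-1,-1]
    return cv2.projectPoints(q,np.zeros(3),np.zeros(3),K(c),np.array(c['distortion'],float))[0][:,0]
E
python3 - <<'E'
from h import *
print(readout.get_obs(), r.grasp_offset)
for n in('top','scene'):
    c=snap(n,n+'0'); print({k:v for k,v in c.items() if k!='color'})
E
```

```text
{'t': 0.0, 'joint_positions': array([-1.29868419,  0.60011089, -0.0025519 ,  1.60013458,  0.00182427,
        0.94289863, -0.07983089]), 'joint_velocities': array([ 0.00161524, -0.00100812,  0.00106831,  0.00033796, -0.00050527,
       -0.00169683, -0.00099891]), 'effort': array([ 8.96386537e-04, -7.76463103e+01,  1.56556159e+00, -2.58006710e+01,
        1.23364414e-02,  9.17770201e-03, -6.25192442e-06]), 'tcp_pos': array([0.24764669, 0.68088908, 0.23042544]), 'ee_rot': array([-5.45043751e-01, -3.09383524e+00,  2.42744965e-03]), 'contact_force': array([-0.79792276,  0.29178032,  0.64534681]), 'wrist_torque': array([-0.01652163, -0.00814225,  0.01568514]), 'finger_force': 0.0, 'finger_gap': 0.08531756168674366} 0.0187
{'fx': 516.9188085598099, 'fy': 516.9188085598099, 'cx': 319.21735651589216, 'cy': 193.15208207882696, 'distortion': array([-0.00778938,  0.        ,  0.        ,  0.        ,  0.        ]), 'xyz': array([0.24078064, 0.0295285 , 1.36535637]), 'rotation': array([ 0.1473559 , -0.14338444, -1.58794732])}
{'fx': 365.68625279777893, 'fy': 365.68625279777893, 'cx': 319.5903150469245, 'cy': 199.31907959171946, 'distortion': array([-0.05243109,  0.        ,  0.        ,  0.        ,  0.        ]), 'xyz': array([ 0.74573034, -0.26049582,  0.6953165 ]), 'rotation': array([0.53710922, 0.21115771, 0.71826646])}
```

View pics/top0.png

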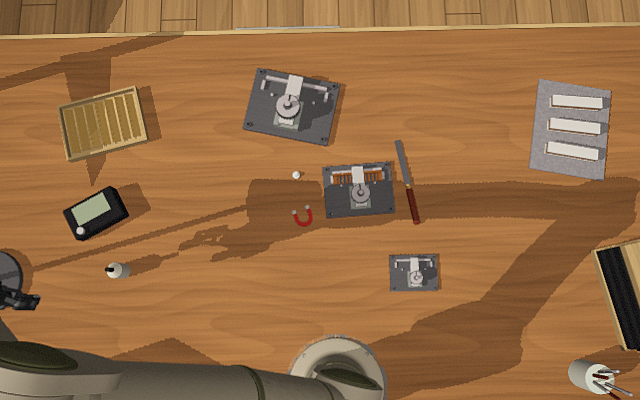

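View pics/scene0.png

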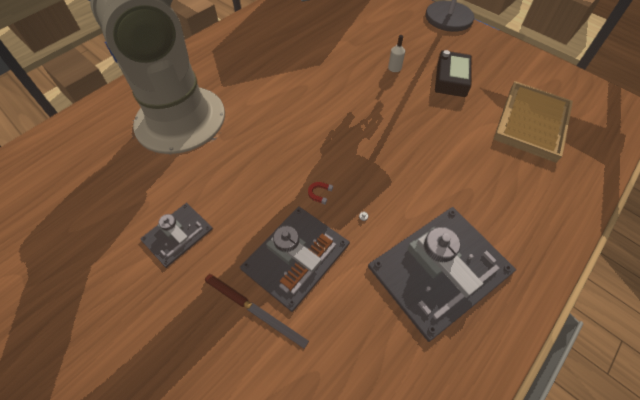

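The top view shows the middle-sized jig at about (360,190) with amber combs at (358,175), the file to its right at (407,182), the magnet at (302,217) and the button at (296,175). The scene view shows the same jig at about (295,257) with its nut at (286,238).

```bash
python3 - <<'E'
from h import *
a=cv2.imread('pics/top0.png')[150:240,280:430]; b=cv2.imread('pics/scene0.png')[180:330,200:400]
a=cv2.resize(a,(500,300),interpolation=cv2.INTER_CUBIC); a=cv2.resize(cv2.imread('pics/top0.png')[150:230,316:402],None,fx=4.5,fy=4.5,interpolation=cv2.INTER_CUBIC)
b=cv2.resize(cv2.imread('pics/scene0.png')[200:315,235:355],None,fx=3.4,fy=3.4,interpolation=cv2.INTER_CUBIC)
im=np.zeros((400,800,3),np.uint8); im[:a.shape[0],:a.shape[1]]=a; im[:b.shape[0],390:390+b.shape[1]]=b[:400] 
cv2.imwrite('pics/crop0.png',im)
ct=load('top0');cs=load('scene0')
print('nut',pix2w(ct,(361,194),.066),pix2w(cs,(286,237),.066))
print(pix2w(ct,(302,217),.01),pix2w(ct,(296,175),.015),pix2w(ct,(399,141),.01),pix2w(ct,(417,223),.01))
E
```

```text
nut [ 0.47878782 -0.07653969  0.066     ] [ 0.48590432 -0.07362339  0.066     ]
[0.43072604 0.07710892 0.01      ] [0.54371358 0.09122177 0.015     ] [ 0.63309504 -0.18967333  0.01      ] [ 0.40798329 -0.22590263  0.01      ]
```

View pics/crop0.png

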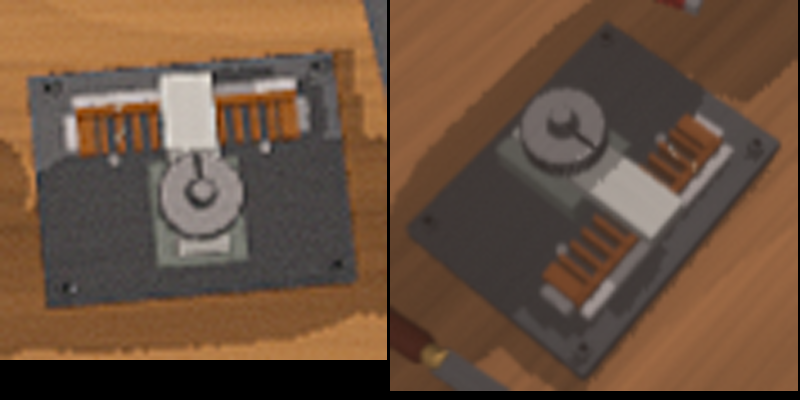

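The enlarged crops show the nut's top centre at crop (202,194) in the top view and (562,122) in the scene view. The black index line points towards the nest, and all four plate corners are visible in both views. I'll fit the jig pose from these.

```bash
python3 - <<'E'
from h import *
from scipy.optimize import least_squares
ct=load('top0');cs=load('scene0')
J=np.array([[90,92,12],[90,-92,12],[-50,-92,12],[-50,92,12],[0,0,66],[76,15,42],[76,-15,42]])/1e3
T=(np.array([[28,77],[332,52],[357,280],[47,307],[202,193],[161,75],[213,72]])+.5)/4.5-.5+[316,150]
S=(np.array([[778,143],[582,378],[410,228],[607,22],[562,122],[683,200],[651,239]])+.5-[390,0])/3.4-.5+[235,200]
def W(p):
    c,s=np.cos(p[2]),np.sin(p[2]); return J@np.array([[c,s,0],[-s,c,0],[0,0,1]])+[p[0],p[1],0]
ft=lambda p:w2pix(ct,W(p))-T
fs=lambda p:w2pix(cs,W(p))-S
for f in (lambda p:ft(p).ravel(),lambda p:fs(p).ravel(),lambda p:np.r_[ft(p).ravel(),fs(p).ravel()]):
    o=least_squares(f,[.48,-.075,0.]); print(o.x.round(4),np.abs(o.fun).max().round(2))
print(ft(o.x).round(1).tolist(),fs(o.x).round(1).tolist())
E
```

```text
[ 0.4823 -0.0752  0.0603] 0.43
[ 0.4841 -0.073   0.0617] 2.21
[ 0.4834 -0.0738  0.0614] 2.71
[[-0.7, -0.7], [-0.2, -0.7], [-0.1, -0.2], [-0.5, -0.4], [-0.6, -0.3], [-0.7, -0.2], [-0.9, -0.5]] [[0.7, -0.4], [-0.4, 0.2], [-2.7, -0.1], [-0.5, -1.0], [-0.2, 0.8], [0.0, 0.2], [-0.5, 0.3]]
```

Call:
{"name": "send_rows", "arguments": {"moves": [{"jaw":1,"translation":[0,0,0],"rotation":[0,0,0.0924]},{"jaw":1,"translation":[0,0,0],"rotation":[0,0,0.0924]},{"jaw":1,"translation":[0,0,0],"rotation":[0,0,0.0924]},{"jaw":1,"translation":[0,0,0],"rotation":[0,0,0.0924]},{"jaw":1,"translation":[0,0,0],"rotation":[0,0,0.0924]},{"jaw":1,"translation":[0,0,0],"rotation":[0,0,0.0924]},{"jaw":1,"translation":[0,0,0],"rotation":[0,0,0.0924]},{"jaw":1,"translation":[0,0,0],"rotation":[0,0,0.0924]}]}}

```text
t: 0.9
tcp_pos: [0.2476, 0.6811, 0.2308]
ee_rot: [2.159, 2.281, -0.001]
contact_force: [0.3, -1.3, -0.5]
finger_gap: 0.0
finger_force: 0.0
```

Call:
{"name": "send_rows", "arguments": {"moves": [{"jaw":1,"translation":[-0.5,0.14,0],"rotation":[0,0,0]},{"jaw":1,"translation":[-0.98,0.275,0],"rotation":[0,0,0]},{"jaw":1,"translation":[-0.98,0.275,0],"rotation":[0,0,0]},{"jaw":1,"translation":[-0.98,0.275,0],"rotation":[0,0,0]},{"jaw":1,"translation":[-0.98,0.275,0],"rotation":[0,0,0]},{"jaw":1,"translation":[-0.98,0.275,0],"rotation":[0,0,0]},{"jaw":1,"translation":[-0.98,0.275,0],"rotation":[0,0,0]},{"jaw":1,"translation":[-0.98,0.275,0],"rotation":[0,0,0]}]}}

```text
t: 1.7
tcp_pos: [0.2984, 0.5351, 0.2312]
ee_rot: [2.147, 2.293, -0.001]
contact_force: [0.1, 0.4, -0.0]
finger_gap: -0.0002
finger_force: 0.0
```

Call:
{"name": "send_rows", "arguments": {"moves": [{"jaw":1,"translation":[-0.98,0.275,0],"rotation":[0,0,0]},{"jaw":1,"translation":[-0.98,0.275,0],"rotation":[0,0,0]},{"jaw":1,"translation":[-0.98,0.275,0],"rotation":[0,0,0]},{"jaw":1,"translation":[-0.98,0.275,0],"rotation":[0,0,0]},{"jaw":1,"translation":[-0.98,0.275,0],"rotation":[0,0,0]},{"jaw":1,"translation":[-0.98,0.275,0],"rotation":[0,0,0]},{"jaw":1,"translation":[-0.98,0.275,0],"rotation":[0,0,0]},{"jaw":1,"translation":[-0.98,0.275,0],"rotation":[0,0,0]}]}}

```text
t: 2.5
tcp_pos: [0.352, 0.3815, 0.2313]
ee_rot: [2.153, 2.288, 0.0]
contact_force: [0.3, 0.2, 0.0]
finger_gap: -0.0002
finger_force: 0.0
```

Call:
{"name": "send_rows", "arguments": {"moves": [{"jaw":1,"translation":[-0.98,0.275,0],"rotation":[0,0,0]},{"jaw":1,"translation":[-0.98,0.275,0],"rotation":[0,0,0]},{"jaw":1,"translation":[-0.98,0.275,0],"rotation":[0,0,0]},{"jaw":1,"translation":[-0.98,0.275,0],"rotation":[0,0,0]},{"jaw":1,"translation":[-0.98,0.275,0],"rotation":[0,0,0]},{"jaw":1,"translation":[-0.98,0.275,0],"rotation":[0,0,0]},{"jaw":1,"translation":[-0.98,0.275,0],"rotation":[0,0,0]},{"jaw":1,"translation":[-0.98,0.275,0],"rotation":[0,0,0]}]}}

```text
t: 3.3
tcp_pos: [0.4052, 0.2277, 0.2313]
ee_rot: [2.153, 2.288, 0.0]
contact_force: [0.4, 0.2, 0.3]
finger_gap: -0.0
finger_force: 0.0
```

Call:
{"name": "send_rows", "arguments": {"moves": [{"jaw":1,"translation":[-0.98,0.275,0],"rotation":[0,0,0]},{"jaw":1,"translation":[-0.98,0.275,0],"rotation":[0,0,0]},{"jaw":1,"translation":[-0.98,0.275,0],"rotation":[0,0,0]},{"jaw":1,"translation":[-0.98,0.275,0],"rotation":[0,0,0]},{"jaw":1,"translation":[-0.98,0.275,0],"rotation":[0,0,0]},{"jaw":1,"translation":[-0.98,0.275,0],"rotation":[0,0,0]},{"jaw":1,"translation":[-0.98,0.275,0],"rotation":[0,0,0]},{"jaw":1,"translation":[-0.98,0.275,0],"rotation":[0,0,0]}]}}

```text
t: 4.1
tcp_pos: [0.4583, 0.0739, 0.2313]
ee_rot: [2.153, 2.288, 0.0]
contact_force: [-0.1, 1.3, 0.5]
finger_gap: -0.0001
finger_force: 0.0
```

Call:
{"name": "send_rows", "arguments": {"moves": [{"jaw":1,"translation":[-0.5,0.16,0.75],"rotation":[0,0,0]},{"jaw":1,"translation":[-0.5,0.16,0.75],"rotation":[0,0,0]},{"jaw":1,"translation":[-0.5,0.16,0.75],"rotation":[0,0,0]},{"jaw":1,"translation":[-0.5,0.16,0.75],"rotation":[0,0,0]},{"jaw":1,"translation":[-0.5,0.16,0.75],"rotation":[0,0,0]},{"jaw":1,"translation":[-0.5,0.16,0.75],"rotation":[0,0,0]},{"jaw":1,"translation":[-0.5,0.16,0.75],"rotation":[0,0,0]},{"jaw":1,"translation":[0,0,0],"rotation":[0,0,0]}]}}

```text
t: 4.9
tcp_pos: [0.4843, 0.005, 0.1251]
ee_rot: [-2.155, -2.285, 0.003]
contact_force: [-0.4, -0.8, -0.7]
finger_gap: -0.0002
finger_force: 0.0
```

Call:
{"name": "send_rows", "arguments": {"moves": [{"jaw":1,"translation":[-0.1,0.05,0.85],"rotation":[0,0,0]},{"jaw":1,"translation":[-0.1,0.05,0.85],"rotation":[0,0,0]},{"jaw":1,"translation":[-0.1,0.0,0.85],"rotation":[0,0,0]},{"jaw":1,"translation":[-0.1,0.0,0.85],"rotation":[0,0,0]},{"jaw":1,"translation":[-0.5,0,0],"rotation":[0,0,0]},{"jaw":1,"translation":[-0.5,0,0],"rotation":[0,0,0]},{"jaw":1,"translation":[-0.4,0,0],"rotation":[0,0,0]},{"jaw":1,"translation":[0,0,0],"rotation":[0,0,0]}]}}

```text
t: 5.7
tcp_pos: [0.4896, -0.0306, 0.0593]
ee_rot: [2.154, 2.284, 0.001]
contact_force: [0.5, -0.3, 0.2]
finger_gap: 0.0001
finger_force: 0.0
```

```bash
python3 - <<'E'
from h import *
c=snap('scene','s1'); o=readout.get_obs(); print(o['tcp_pos'],o['contact_force'],o['joint_positions'].round(2))
cv2.imwrite('pics/s1c.png',cv2.resize(c['color'][180:320,215:375],None,fx=4,fy=4,interpolation=cv2.INTER_CUBIC))
E
```

```text
[ 0.48953938 -0.02974851  0.0591475 ] [-1.11461888  0.45829995  0.26128948] [-0.16  0.62  0.16  2.27 -0.35  0.27  0.36]
```

View pics/s1c.png

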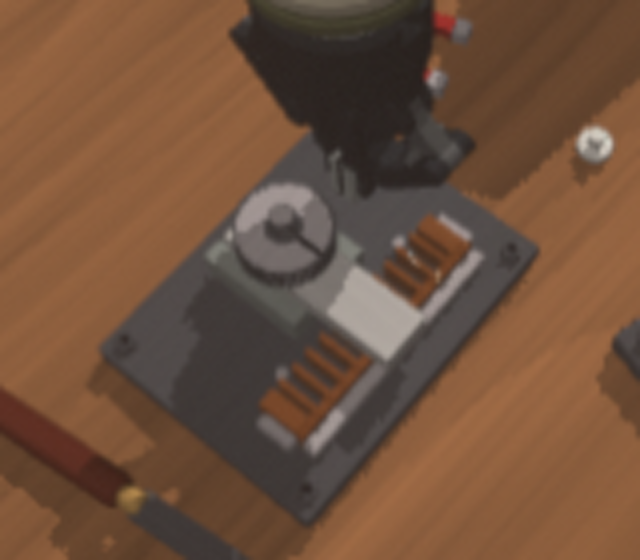

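The picture shows the shut fingertips at about (350,180), just off the nut on its +y side (nut top centre at (285,220)), with the index line still pointing at the nest. I'll approach gently until they touch.

Call:
{"name": "send_rows", "arguments": {"moves": [{"jaw":1,"translation":[-0.1,0,0.05],"rotation":[0,0,0]},{"jaw":1,"translation":[-0.1,0,0.05],"rotation":[0,0,0]},{"jaw":1,"translation":[-0.05,0,0],"rotation":[0,0,0]},{"jaw":1,"translation":[0,0,0],"rotation":[0,0,0]}]}}

```text
t: 6.15
tcp_pos: [0.4894, -0.0339, 0.0562]
ee_rot: [-2.153, -2.288, 0.0]
contact_force: [-0.3, 0.2, -0.7]
finger_gap: -0.0004
finger_force: 0.0
```

Call:
{"name": "send_rows", "arguments": {"moves": [{"jaw":1,"translation":[-0.05,0,0],"rotation":[0,0,0]},{"jaw":1,"translation":[0,0,0],"rotation":[0,0,0]}]}}

```text
t: 6.35
tcp_pos: [0.4895, -0.0349, 0.0563]
ee_rot: [2.153, 2.288, -0.0]
contact_force: [-0.9, -0.0, 0.5]
finger_gap: -0.0001
finger_force: 0.0
```

Call:
{"name": "send_rows", "arguments": {"moves": [{"jaw":1,"translation":[-0.05,0,0],"rotation":[0,0,0]},{"jaw":1,"translation":[0,0,0],"rotation":[0,0,0]}]}}

```text
t: 6.55
tcp_pos: [0.4896, -0.036, 0.0563]
ee_rot: [2.153, 2.288, -0.0]
contact_force: [0.4, 0.6, 0.1]
finger_gap: 0.0002
finger_force: 0.0
```

Call:
{"name": "send_rows", "arguments": {"moves": [{"jaw":1,"translation":[-0.05,0,0],"rotation":[0,0,0]},{"jaw":1,"translation":[0,0,0],"rotation":[0,0,0]}]}}

```text
t: 6.75
tcp_pos: [0.4897, -0.037, 0.0563]
ee_rot: [2.153, 2.288, -0.0]
contact_force: [-0.5, 0.0, -0.7]
finger_gap: 0.0005
finger_force: 0.0
```

Call:
{"name": "send_rows", "arguments": {"moves": [{"jaw":1,"translation":[-0.05,0,0],"rotation":[0,0,0]},{"jaw":1,"translation":[0,0,0],"rotation":[0,0,0]}]}}

```text
t: 6.95
tcp_pos: [0.4897, -0.0377, 0.0563]
ee_rot: [-2.152, -2.288, -0.0]
contact_force: [-0.4, 1.2, 0.0]
finger_gap: -0.0002
finger_force: 0.5
```

Call:
{"name": "send_rows", "arguments": {"moves": [{"jaw":1,"translation":[-0.05,0,0],"rotation":[0,0,0]},{"jaw":1,"translation":[0,0,0],"rotation":[0,0,0]}]}}

```text
t: 7.15
tcp_pos: [0.4897, -0.038, 0.0563]
ee_rot: [-2.151, -2.288, -0.001]
contact_force: [-0.2, 3.9, 0.4]
finger_gap: -0.0
finger_force: 2.3
```

Call:
{"name": "send_rows", "arguments": {"moves": [{"jaw":1,"translation":[-0.05,0,0],"rotation":[0,0,0]},{"jaw":1,"translation":[0,0,0],"rotation":[0,0,0]}]}}

```text
t: 7.35
tcp_pos: [0.4896, -0.0382, 0.0563]
ee_rot: [-2.149, -2.289, -0.001]
contact_force: [0.2, 7.9, 1.1]
finger_gap: 0.0002
finger_force: 3.9
```

Call:
{"name": "send_rows", "arguments": {"moves": [{"jaw":1,"translation":[0,-0.2,0],"rotation":[0,0,0]},{"jaw":1,"translation":[0,-0.2,0],"rotation":[0,0,0]}]}}

```text
t: 7.55
tcp_pos: [0.4824, -0.0383, 0.0564]
ee_rot: [-2.149, -2.29, -0.003]
contact_force: [1.5, 10.2, 1.3]
finger_gap: 0.0003
finger_force: 4.9
```

Call:
{"name": "send_rows", "arguments": {"moves": [{"jaw":1,"translation":[0,-0.2,0],"rotation":[0,0,0]},{"jaw":1,"translation":[0,-0.2,0],"rotation":[0,0,0]}]}}

```text
t: 7.75
tcp_pos: [0.4741, -0.0388, 0.0564]
ee_rot: [-2.149, -2.29, -0.002]
contact_force: [0.6, 9.2, 1.7]
finger_gap: -0.0
finger_force: 4.4
```

Call:
{"name": "send_rows", "arguments": {"moves": [{"jaw":1,"translation":[0,-0.2,0],"rotation":[0,0,0]},{"jaw":1,"translation":[0,0,0],"rotation":[0,0,0]}]}}

```text
t: 7.95
tcp_pos: [0.4691, -0.0399, 0.0563]
ee_rot: [-2.15, -2.288, -0.0]
contact_force: [-1.4, 7.3, 3.0]
finger_gap: -0.0001
finger_force: 3.5
```

```bash
python3 - <<'E'
from h import *
c=snap('scene','s2'); d=snap('top','t2')
a=cv2.resize(c['color'][205:275,255:325],(400,400),interpolation=cv2.INTER_CUBIC); b=cv2.resize(d['color'][155:225,325:395],(400,400),interpolation=cv2.INTER_CUBIC)
cv2.imwrite('pics/s2c.png',np.hstack([a,b]))
E
```

```text
(no output)
```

View pics/s2c.png

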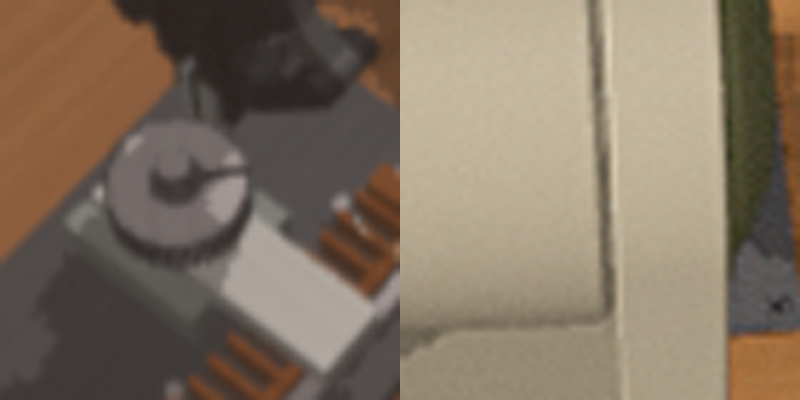

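The scene crop shows the index line has turned from pointing along the strap to (245,170), roughly 0.8 rad anticlockwise, so the friction drive works. In the top view the arm hides the nut, so I'll use the scene view. I'll run three more strokes, then measure.

Call:
{"name": "send_rows", "arguments": {"moves": [{"jaw":1,"translation":[0.4,0.05,0],"rotation":[0,0,0]},{"jaw":1,"translation":[0.1,1.0,-0.04],"rotation":[0,0,0]},{"jaw":1,"translation":[-0.5,0,0],"rotation":[0,0,0]},{"jaw":1,"translation":[0,-0.2,0],"rotation":[0,0,0]},{"jaw":1,"translation":[0,-0.2,0],"rotation":[0,0,0]},{"jaw":1,"translation":[0,-0.2,0],"rotation":[0,0,0]},{"jaw":1,"translation":[0,-0.2,0],"rotation":[0,0,0]},{"jaw":1,"translation":[0,-0.2,0],"rotation":[0,0,0]}]}}

```text
t: 8.85
tcp_pos: [0.4706, -0.0394, 0.0573]
ee_rot: [-2.15, -2.289, -0.002]
contact_force: [-0.5, 6.8, 3.3]
finger_gap: -0.0
finger_force: 3.4
```

Call:
{"name": "send_rows", "arguments": {"moves": [{"jaw":1,"translation":[0.4,0,0],"rotation":[0,0,0]},{"jaw":1,"translation":[0.1,1.0,-0.02],"rotation":[0,0,0]},{"jaw":1,"translation":[-0.5,0,0],"rotation":[0,0,0]},{"jaw":1,"translation":[0,-0.2,0],"rotation":[0,0,0]},{"jaw":1,"translation":[0,-0.2,0],"rotation":[0,0,0]},{"jaw":1,"translation":[0,-0.2,0],"rotation":[0,0,0]},{"jaw":1,"translation":[0,-0.2,0],"rotation":[0,0,0]},{"jaw":1,"translation":[0,-0.2,0],"rotation":[0,0,0]}]}}

```text
t: 9.65
tcp_pos: [0.4704, -0.0395, 0.0576]
ee_rot: [-2.15, -2.289, -0.001]
contact_force: [-1.1, 7.6, 2.6]
finger_gap: 0.0003
finger_force: 3.5
```

Call:
{"name": "send_rows", "arguments": {"moves": [{"jaw":1,"translation":[0.4,0,0],"rotation":[0,0,0]},{"jaw":1,"translation":[0.1,1.0,-0.02],"rotation":[0,0,0]},{"jaw":1,"translation":[-0.5,0,0],"rotation":[0,0,0]},{"jaw":1,"translation":[0,-0.2,0],"rotation":[0,0,0]},{"jaw":1,"translation":[0,-0.2,0],"rotation":[0,0,0]},{"jaw":1,"translation":[0,-0.2,0],"rotation":[0,0,0]},{"jaw":1,"translation":[0,-0.2,0],"rotation":[0,0,0]},{"jaw":1,"translation":[0,-0.2,0],"rotation":[0,0,0]}]}}

```text
t: 10.45
tcp_pos: [0.4702, -0.0395, 0.058]
ee_rot: [-2.15, -2.289, -0.001]
contact_force: [-0.0, 8.1, 3.3]
finger_gap: 0.0
finger_force: 3.6
```

```bash
cat >> h.py <<'E'
def nutang(fn,turn=0.):
    """index line angle in jig frame from a scene picture; turn = rough total rad"""
    c=load(fn); g=cv2.GaussianBlur(cv2.imread('pics/'+fn+'.png',0),(0,0),.6).astype(np.float32)
    z=.066+.003*turn/6.283; th=np.radians(np.arange(0,360,2)); rr=np.linspace(.010,.022,9)
    best=None
    for dx in np.arange(-2,2.1,1)/1e3:
      for dy in np.arange(-2,2.1,1)/1e3:
        A=th[:,None]+.061
        P=np.stack([.4832+dx+rr*np.cos(A),-.0742+dy+rr*np.sin(A),0*A+z+0*rr],-1)
        q=w2pix(c,P.reshape(-1,3)).astype(np.float32)
        v=cv2.remap(g,q[:,0].reshape(P.shape[:2]),q[:,1].reshape(P.shape[:2]),1)
        m=v.mean(1); m=m-np.median(np.stack([np.roll(m,k) for k in range(-12,13,3)]),0)
        k=m.argmin()
        if best is None or m[k]<best[0]: best=(float(m[k]),np.radians(2*k),dx,dy)
    return best
E
python3 - <<'E'
from h import *
snap('scene','s3')
for f,t in(('scene0',0),('s2',.8),('s3',3.2)): print(f,nutang(f,t))
E
```

```text
scene0 (-26.886940002441406, np.float64(0.06981317007977318), np.float64(0.002), np.float64(0.0))
s2 (-24.171661376953125, np.float64(0.6632251157578453), np.float64(-0.002), np.float64(0.002))
s3 (-26.655166625976562, np.float64(3.6651914291880923), np.float64(0.002), np.float64(0.002))
```

```bash
python3 - <<'E'
from h import *
im=cv2.imread('pics/s3.png')
cv2.imwrite('pics/s3c.png',cv2.resize(im[205:275,255:325],(500,500),interpolation=cv2.INTER_CUBIC))
c=load('s3')
for a in (0,2.6,3.1,3.66): 
    q=w2pix(c,[.4832+.02*np.cos(a+.061),-.0742+.02*np.sin(a+.061),.0675])[0]; print(a,((q-[255,205]+.5)*500/70).round())
E
```

```text
0 [272. 267.]
2.6 [194. 163.]
3.1 [163. 181.]
3.66 [143. 214.]
```

View pics/s3c.png

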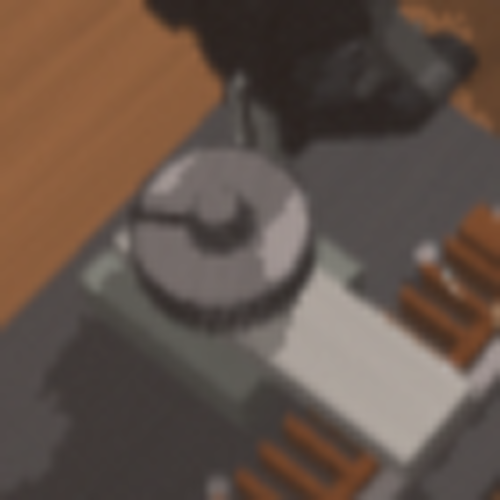

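The crop shows the index line clearly at (140,212), which confirms 3.66 rad, so each stroke gives about 0.97 rad. Next are five more strokes.

Call:
{"name": "send_rows", "arguments": {"moves": [{"jaw":1,"translation":[0.4,0,0],"rotation":[0,0,0]},{"jaw":1,"translation":[0.1,1.0,-0.03],"rotation":[0,0,0]},{"jaw":1,"translation":[-0.5,0,0],"rotation":[0,0,0]},{"jaw":1,"translation":[0,-0.2,0],"rotation":[0,0,0]},{"jaw":1,"translation":[0,-0.2,0],"rotation":[0,0,0]},{"jaw":1,"translation":[0,-0.2,0],"rotation":[0,0,0]},{"jaw":1,"translation":[0,-0.2,0],"rotation":[0,0,0]},{"jaw":1,"translation":[0,-0.2,0],"rotation":[0,0,0]}]}}

```text
t: 11.3
tcp_pos: [0.4701, -0.0396, 0.0585]
ee_rot: [-2.15, -2.289, -0.001]
contact_force: [-0.8, 7.1, 2.0]
finger_gap: 0.0003
finger_force: 3.7
```

Call:
{"name": "send_rows", "arguments": {"moves": [{"jaw":1,"translation":[0.4,0,0],"rotation":[0,0,0]},{"jaw":1,"translation":[0.1,1.0,-0.03],"rotation":[0,0,0]},{"jaw":1,"translation":[-0.5,0,0],"rotation":[0,0,0]},{"jaw":1,"translation":[0,-0.2,0],"rotation":[0,0,0]},{"jaw":1,"translation":[0,-0.2,0],"rotation":[0,0,0]},{"jaw":1,"translation":[0,-0.2,0],"rotation":[0,0,0]},{"jaw":1,"translation":[0,-0.2,0],"rotation":[0,0,0]},{"jaw":1,"translation":[0,-0.2,0],"rotation":[0,0,0]}]}}

```text
t: 12.1
tcp_pos: [0.4701, -0.0396, 0.0591]
ee_rot: [-2.15, -2.289, -0.001]
contact_force: [-0.1, 7.6, 2.9]
finger_gap: -0.0001
finger_force: 3.7
```

Call:
{"name": "send_rows", "arguments": {"moves": [{"jaw":1,"translation":[0.4,0,0],"rotation":[0,0,0]},{"jaw":1,"translation":[0.1,1.0,-0.03],"rotation":[0,0,0]},{"jaw":1,"translation":[-0.5,0,0],"rotation":[0,0,0]},{"jaw":1,"translation":[0,-0.2,0],"rotation":[0,0,0]},{"jaw":1,"translation":[0,-0.2,0],"rotation":[0,0,0]},{"jaw":1,"translation":[0,-0.2,0],"rotation":[0,0,0]},{"jaw":1,"translation":[0,-0.2,0],"rotation":[0,0,0]},{"jaw":1,"translation":[0,-0.2,0],"rotation":[0,0,0]}]}}

```text
t: 12.9
tcp_pos: [0.4701, -0.0396, 0.0597]
ee_rot: [-2.15, -2.289, -0.001]
contact_force: [-0.5, 7.3, 3.6]
finger_gap: -0.0004
finger_force: 3.7
```

```bash
python3 - <<'E'
from h import *
snap('scene','s4'); print(nutang('s4',6.5))
E
```

```text
(-33.5576171875, np.float64(0.4188790204786391), np.float64(0.002), np.float64(0.001))
```

Call:
{"name": "send_rows", "arguments": {"moves": [{"jaw":1,"translation":[0.4,0,0],"rotation":[0,0,0]},{"jaw":1,"translation":[0.1,1.0,-0.03],"rotation":[0,0,0]},{"jaw":1,"translation":[-0.5,0,0],"rotation":[0,0,0]},{"jaw":1,"translation":[0,-0.2,0],"rotation":[0,0,0]},{"jaw":1,"translation":[0,-0.2,0],"rotation":[0,0,0]},{"jaw":1,"translation":[0,-0.2,0],"rotation":[0,0,0]},{"jaw":1,"translation":[0,-0.2,0],"rotation":[0,0,0]},{"jaw":1,"translation":[0,-0.2,0],"rotation":[0,0,0]}]}}

```text
t: 13.75
tcp_pos: [0.4701, -0.0396, 0.0603]
ee_rot: [-2.15, -2.289, -0.001]
contact_force: [-0.0, 8.1, 2.2]
finger_gap: -0.0001
finger_force: 3.7
```

Call:
{"name": "send_rows", "arguments": {"moves": [{"jaw":1,"translation":[0.4,0,0],"rotation":[0,0,0]},{"jaw":1,"translation":[0.1,1.0,-0.03],"rotation":[0,0,0]},{"jaw":1,"translation":[-0.5,0,0],"rotation":[0,0,0]},{"jaw":1,"translation":[0,-0.2,0],"rotation":[0,0,0]},{"jaw":1,"translation":[0,-0.2,0],"rotation":[0,0,0]},{"jaw":1,"translation":[0,-0.2,0],"rotation":[0,0,0]},{"jaw":1,"translation":[0,-0.2,0],"rotation":[0,0,0]},{"jaw":1,"translation":[0,-0.2,0],"rotation":[0,0,0]}]}}

```text
t: 14.55
tcp_pos: [0.4701, -0.0396, 0.0609]
ee_rot: [-2.15, -2.289, -0.001]
contact_force: [-0.7, 8.3, 3.3]
finger_gap: 0.0002
finger_force: 3.7
```

```bash
python3 - <<'E'
from h import *
snap('scene','s5'); print(nutang('s5',8.5))
E
```

```text
(-29.86676025390625, np.float64(2.303834612632515), np.float64(0.0), np.float64(0.001))
```

Call:
{"name": "send_rows", "arguments": {"moves": [{"jaw":1,"translation":[0.4,0,0],"rotation":[0,0,0]},{"jaw":1,"translation":[0.1,1.0,-0.02],"rotation":[0,0,0]},{"jaw":1,"translation":[-0.5,0,0],"rotation":[0,0,0]},{"jaw":1,"translation":[0,-0.2,0],"rotation":[0,0,0]},{"jaw":1,"translation":[0,-0.2,0],"rotation":[0,0,0]},{"jaw":1,"translation":[0,-0.2,0],"rotation":[0,0,0]},{"jaw":1,"translation":[0,-0.2,0],"rotation":[0,0,0]},{"jaw":1,"translation":[0,-0.2,0],"rotation":[0,0,0]}]}}

```text
t: 15.4
tcp_pos: [0.47, -0.0396, 0.0613]
ee_rot: [-2.15, -2.289, -0.001]
contact_force: [-0.1, 6.9, 3.8]
finger_gap: -0.0
finger_force: 3.7
```

Call:
{"name": "send_rows", "arguments": {"moves": [{"jaw":1,"translation":[0.4,0,0],"rotation":[0,0,0]},{"jaw":1,"translation":[0.1,1.0,-0.02],"rotation":[0,0,0]},{"jaw":1,"translation":[-0.5,0,0],"rotation":[0,0,0]},{"jaw":1,"translation":[0,-0.2,0],"rotation":[0,0,0]},{"jaw":1,"translation":[0,-0.2,0],"rotation":[0,0,0]},{"jaw":1,"translation":[0,-0.2,0],"rotation":[0,0,0]},{"jaw":1,"translation":[0,-0.2,0],"rotation":[0,0,0]},{"jaw":1,"translation":[0,-0.2,0],"rotation":[0,0,0]}]}}

```text
t: 16.2
tcp_pos: [0.4702, -0.0396, 0.0617]
ee_rot: [-2.15, -2.289, -0.001]
contact_force: [-0.3, 7.9, 2.9]
finger_gap: -0.0002
finger_force: 3.8
```

Call:
{"name": "send_rows", "arguments": {"moves": [{"jaw":1,"translation":[0.4,0,0],"rotation":[0,0,0]},{"jaw":1,"translation":[0.1,1.0,-0.02],"rotation":[0,0,0]},{"jaw":1,"translation":[-0.5,0,0],"rotation":[0,0,0]},{"jaw":1,"translation":[0,-0.2,0],"rotation":[0,0,0]},{"jaw":1,"translation":[0,-0.2,0],"rotation":[0,0,0]},{"jaw":1,"translation":[0,-0.2,0],"rotation":[0,0,0]},{"jaw":1,"translation":[0,-0.2,0],"rotation":[0,0,0]},{"jaw":1,"translation":[0,-0.2,0],"rotation":[0,0,0]}]}}

```text
t: 17.0
tcp_pos: [0.4703, -0.0395, 0.0621]
ee_rot: [-2.15, -2.289, -0.001]
contact_force: [-0.6, 7.4, 4.0]
finger_gap: -0.0001
finger_force: 3.8
```

```bash
python3 - <<'E'
from h import *
snap('scene','s6'); print(nutang('s6',11.5))
E
```

```text
(-29.576828002929688, np.float64(5.235987755982989), np.float64(0.0), np.float64(0.001))
```

Call:
{"name": "send_rows", "arguments": {"moves": [{"jaw":1,"translation":[0.4,0,0],"rotation":[0,0,0]},{"jaw":1,"translation":[0.1,1.0,-0.02],"rotation":[0,0,0]},{"jaw":1,"translation":[-0.5,0,0],"rotation":[0,0,0]},{"jaw":1,"translation":[0,-0.2,0],"rotation":[0,0,0]},{"jaw":1,"translation":[0,-0.2,0],"rotation":[0,0,0]},{"jaw":1,"translation":[0,-0.2,0],"rotation":[0,0,0]},{"jaw":1,"translation":[0,-0.2,0],"rotation":[0,0,0]},{"jaw":1,"translation":[0,-0.2,0],"rotation":[0,0,0]}]}}

```text
t: 17.85
tcp_pos: [0.4702, -0.0396, 0.0625]
ee_rot: [-2.15, -2.289, -0.001]
contact_force: [-0.0, 7.9, 4.0]
finger_gap: -0.0001
finger_force: 3.8
```

Call:
{"name": "send_rows", "arguments": {"moves": [{"jaw":1,"translation":[0.5,0,0],"rotation":[0,0,0]},{"jaw":1,"translation":[0.25,0,0],"rotation":[0,0,0]},{"jaw":1,"translation":[0,0,0],"rotation":[0,0,0]},{"jaw":1,"translation":[0,0,0],"rotation":[0,0,0]}]}}

```text
t: 18.25
tcp_pos: [0.4701, -0.0263, 0.0624]
ee_rot: [2.152, 2.288, -0.0]
contact_force: [-0.6, 0.6, 0.6]
finger_gap: 0.0001
finger_force: 0.0
```

```bash
python3 - <<'E'
from h import *
c=snap('scene','s7'); print(nutang('s7',12.5)); print(readout.get_obs()['tcp_pos'])
cv2.imwrite('pics/s7c.png',cv2.resize(c['color'][180:320,215:375],None,fx=4,fy=4,interpolation=cv2.INTER_CUBIC))
E
```

```text
(-29.430992126464844, np.float64(0.0), np.float64(0.0), np.float64(0.0))
[ 0.4700679  -0.02642066  0.06245207]
```

View pics/s7c.png

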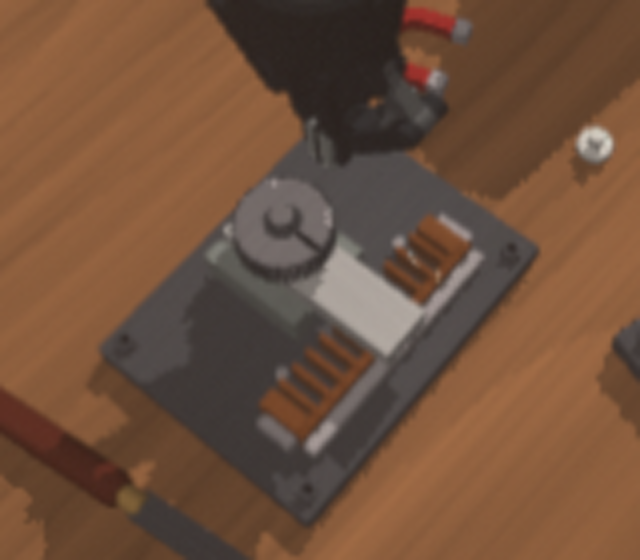

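The nut reads two full turns: the index line is back along the strap, at (320,245), and the strap is still over the body. Next I'll go beside the strap's +y side, descend, and push it towards −y.

Call:
{"name": "send_rows", "arguments": {"moves": [{"jaw":1,"translation":[0,0.8125,0],"rotation":[0,0,0]},{"jaw":1,"translation":[0,0.8125,0],"rotation":[0,0,0]},{"jaw":1,"translation":[0,0.8125,0],"rotation":[0,0,0]},{"jaw":1,"translation":[0,0.8125,0],"rotation":[0,0,0]},{"jaw":1,"translation":[0,0,0.54],"rotation":[0,0,0]},{"jaw":1,"translation":[0,0,0.54],"rotation":[0,0,0]},{"jaw":1,"translation":[-0.9,0,0],"rotation":[0,0,0]},{"jaw":1,"translation":[0,0,0],"rotation":[0,0,0]}]}}

```text
t: 19.1
tcp_pos: [0.5342, -0.0424, 0.0398]
ee_rot: [-2.156, -2.284, 0.004]
contact_force: [-0.3, -0.6, -0.2]
finger_gap: -0.0
finger_force: 0.0
```

Call:
{"name": "send_rows", "arguments": {"moves": [{"jaw":1,"translation":[-0.308,0.102,0],"rotation":[0,0,0]},{"jaw":1,"translation":[-0.308,0.102,0],"rotation":[0,0,0]},{"jaw":1,"translation":[-0.308,0.102,0],"rotation":[0,0,0]}]}}

```text
t: 19.4
tcp_pos: [0.543, -0.0579, 0.0408]
ee_rot: [-2.152, -2.288, -0.0]
contact_force: [-0.8, 1.9, -0.2]
finger_gap: -0.0001
finger_force: 0.7
```

Pushing takes only about 2 N, so I'll continue along the arc.

Call:
{"name": "send_rows", "arguments": {"moves": [{"jaw":1,"translation":[-0.285,0.03,0],"rotation":[0,0,0]},{"jaw":1,"translation":[-0.285,0.03,0],"rotation":[0,0,0]},{"jaw":1,"translation":[-0.285,0.03,0],"rotation":[0,0,0]},{"jaw":1,"translation":[-0.302,-0.072,0],"rotation":[0,0,0]},{"jaw":1,"translation":[-0.302,-0.072,0],"rotation":[0,0,0]},{"jaw":1,"translation":[-0.302,-0.072,0],"rotation":[0,0,0]}]}}

```text
t: 20.0
tcp_pos: [0.5426, -0.094, 0.0409]
ee_rot: [2.153, 2.288, 0.0]
contact_force: [0.6, 1.1, 0.1]
finger_gap: -0.0002
finger_force: 0.9
```

Call:
{"name": "send_rows", "arguments": {"moves": [{"jaw":1,"translation":[-0.278,-0.177,0],"rotation":[0,0,0]},{"jaw":1,"translation":[-0.278,-0.177,0],"rotation":[0,0,0]},{"jaw":1,"translation":[-0.278,-0.177,0],"rotation":[0,0,0]},{"jaw":1,"translation":[-0.18,-0.223,0],"rotation":[0,0,0]},{"jaw":1,"translation":[-0.18,-0.223,0],"rotation":[0,0,0]},{"jaw":1,"translation":[-0.18,-0.223,0],"rotation":[0,0,0]},{"jaw":1,"translation":[0,0,0],"rotation":[0,0,0]}]}}

```text
t: 20.7
tcp_pos: [0.5196, -0.1231, 0.041]
ee_rot: [-2.154, -2.287, 0.001]
contact_force: [-0.4, 0.0, 2.7]
finger_gap: -0.0004
finger_force: 1.0
```

```bash
python3 - <<'E'
from h import *
c=snap('scene','s8'); print(nutang('s8',12.5)); print(readout.get_obs()['tcp_pos'],readout.get_obs()['contact_force'])
cv2.imwrite('pics/s8c.png',cv2.resize(c['color'][180:320,215:375],None,fx=4,fy=4,interpolation=cv2.INTER_CUBIC))
E
```

```text
(-2.575519561767578, np.float64(0.0), np.float64(0.002), np.float64(0.001))
[ 0.51985544 -0.12299192  0.04092111] [-1.38369745 -0.98019655  2.52258084]
```

View pics/s8c.png

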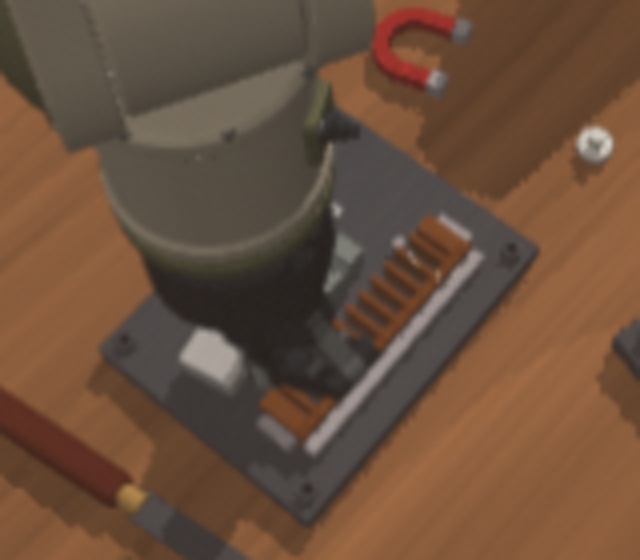

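The strap's toe now shows at (212,360), almost crosswise, and the comb is undisturbed in its nest. One small extra push for margin, then I'll back off, rise and check.

Call:
{"name": "send_rows", "arguments": {"moves": [{"jaw":1,"translation":[-0.05,-0.1,0],"rotation":[0,0,0]},{"jaw":1,"translation":[-0.05,-0.1,0],"rotation":[0,0,0]},{"jaw":1,"translation":[0,0,0],"rotation":[0,0,0]},{"jaw":1,"translation":[0,0.3,0],"rotation":[0,0,0]},{"jaw":1,"translation":[0,0.3,0],"rotation":[0,0,0]},{"jaw":1,"translation":[0,0,-0.5],"rotation":[0,0,0]},{"jaw":1,"translation":[0,0,-1],"rotation":[0,0,0]},{"jaw":1,"translation":[0,0,-1],"rotation":[0,0,0]}]}}

```text
t: 21.55
tcp_pos: [0.5284, -0.1238, 0.0916]
ee_rot: [-2.152, -2.288, 0.001]
contact_force: [-0.6, -0.0, 0.4]
finger_gap: 0.0002
finger_force: 0.0
```

Call:
{"name": "send_rows", "arguments": {"moves": [{"jaw":1,"translation":[0,0,-1],"rotation":[0,0,0]},{"jaw":1,"translation":[0,0,-1],"rotation":[0,0,0]},{"jaw":1,"translation":[1,0,-1],"rotation":[0,0,0]},{"jaw":1,"translation":[1,0,-1],"rotation":[0,0,0]},{"jaw":1,"translation":[1,0,0],"rotation":[0,0,0]},{"jaw":1,"translation":[1,0,0],"rotation":[0,0,0]},{"jaw":1,"translation":[1,0,0],"rotation":[0,0,0]},{"jaw":1,"translation":[1,0,0],"rotation":[0,0,0]}]}}

```text
t: 22.35
tcp_pos: [0.5212, -0.0032, 0.1716]
ee_rot: [2.152, 2.288, 0.001]
contact_force: [0.9, 0.3, 0.0]
finger_gap: 0.0
finger_force: 0.0
```

Call:
{"name": "send_rows", "arguments": {"moves": [{"jaw":1,"translation":[1,0,0],"rotation":[0,0,0]},{"jaw":1,"translation":[1,0,0],"rotation":[0,0,0]},{"jaw":1,"translation":[1,0,0],"rotation":[0,0,0]},{"jaw":1,"translation":[1,0,0],"rotation":[0,0,0]},{"jaw":1,"translation":[1,0,0],"rotation":[0,0,0]},{"jaw":1,"translation":[1,0,0],"rotation":[0,0,0]},{"jaw":1,"translation":[1,0,0],"rotation":[0,0,0]},{"jaw":1,"translation":[0,0,0],"rotation":[0,0,0]}]}}

```text
t: 23.15
tcp_pos: [0.5125, 0.1386, 0.1713]
ee_rot: [-2.148, -2.292, -0.001]
contact_force: [0.5, -0.3, -0.1]
finger_gap: -0.0005
finger_force: 0.0
```

```bash
python3 - <<'E'
from h import *
c=snap('scene','s9'); print(nutang('s9',12.5)); print(readout.get_obs()['tcp_pos'],readout.get_obs()['contact_force'])
cv2.imwrite('pics/s9c.png',cv2.resize(c['color'][180:320,215:375],None,fx=4,fy=4,interpolation=cv2.INTER_CUBIC))
for psi in(1.3,1.5):
    a=.061-psi; u=np.array([np.cos(a),np.sin(a)]); n=np.array([-u[1],u[0]])
    for s in(15,-15):
        p=np.array([.4832,-.0742])+.076*u+s/1e3*n; print(psi,s,((w2pix(c,[*p,.048])[0]-[215,180])*4).round())
E
```

```text
(-43.05816650390625, np.float64(0.0), np.float64(0.0), np.float64(0.0))
[0.51260035 0.13686948 0.17129244] [ 0.85861171  0.19182573 -0.8681976 ]
1.3 15 [239. 390.]
1.3 -15 [182. 365.]
1.5 15 [208. 380.]
1.5 -15 [159. 345.]
```

View pics/s9c.png

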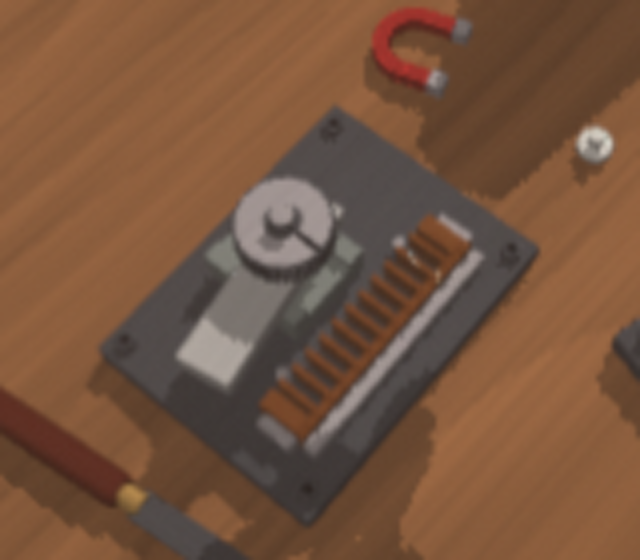

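The nut still reads two turns and the strap is clear of the body, with its toe corners at (178,357) and (228,387). That is about 1.36 rad, only a thin margin, so I'll go back the same way and push it about 0.18 rad further.

Call:
{"name": "send_rows", "arguments": {"moves": [{"jaw":1,"translation":[-1,0,0],"rotation":[0,0,0]},{"jaw":1,"translation":[-1,0,0],"rotation":[0,0,0]},{"jaw":1,"translation":[-1,0,0],"rotation":[0,0,0]},{"jaw":1,"translation":[-1,0,0],"rotation":[0,0,0]},{"jaw":1,"translation":[-1,0,0],"rotation":[0,0,0]},{"jaw":1,"translation":[-1,0,0],"rotation":[0,0,0]},{"jaw":1,"translation":[-1,0,0],"rotation":[0,0,0]},{"jaw":1,"translation":[-1,0,0],"rotation":[0,0,0]}]}}

```text
t: 24.0
tcp_pos: [0.5221, -0.0263, 0.1713]
ee_rot: [2.154, 2.286, -0.0]
contact_force: [0.0, -0.4, 0.4]
finger_gap: -0.0002
finger_force: 0.0
```

Call:
{"name": "send_rows", "arguments": {"moves": [{"jaw":1,"translation":[-1,0,0],"rotation":[0,0,0]},{"jaw":1,"translation":[-1,0,0],"rotation":[0,0,0]},{"jaw":1,"translation":[-1,0,0],"rotation":[0,0,0]},{"jaw":1,"translation":[-1,0,0],"rotation":[0,0,0]},{"jaw":1,"translation":[-1,0,0],"rotation":[0,0,0]},{"jaw":1,"translation":[0,0,1],"rotation":[0,0,0]},{"jaw":1,"translation":[0,0,1],"rotation":[0,0,0]},{"jaw":1,"translation":[0,0,0],"rotation":[0,0,0]}]}}

```text
t: 24.8
tcp_pos: [0.5269, -0.1249, 0.1295]
ee_rot: [-2.153, -2.284, 0.004]
contact_force: [0.2, 1.2, -0.2]
finger_gap: -0.0001
finger_force: 0.0
```

Call:
{"name": "send_rows", "arguments": {"moves": [{"jaw":1,"translation":[0,0.1,1],"rotation":[0,0,0]},{"jaw":1,"translation":[0,0.1,1],"rotation":[0,0,0]},{"jaw":1,"translation":[0,0,1],"rotation":[0,0,0]},{"jaw":1,"translation":[0,0,1],"rotation":[0,0,0]},{"jaw":1,"translation":[0,0,0.45],"rotation":[0,0,0]},{"jaw":1,"translation":[0,-0.2,0],"rotation":[0,0,0]},{"jaw":1,"translation":[0,-0.2,0],"rotation":[0,0,0]},{"jaw":1,"translation":[0,-0.2,0],"rotation":[0,0,0]}]}}

```text
t: 25.6
tcp_pos: [0.5206, -0.1246, 0.0429]
ee_rot: [2.152, 2.287, 0.001]
contact_force: [-0.3, 0.1, 0.3]
finger_gap: 0.0001
finger_force: 0.0
```

Call:
{"name": "send_rows", "arguments": {"moves": [{"jaw":1,"translation":[0,-0.2,0],"rotation":[0,0,0]},{"jaw":1,"translation":[0,-0.2,0],"rotation":[0,0,0]},{"jaw":1,"translation":[0,-0.2,0],"rotation":[0,0,0]},{"jaw":1,"translation":[0,0,0],"rotation":[0,0,0]}]}}

```text
t: 26.0
tcp_pos: [0.5081, -0.1252, 0.0421]
ee_rot: [-2.153, -2.288, 0.0]
contact_force: [0.0, 0.7, 0.4]
finger_gap: -0.0001
finger_force: 0.1
```

Call:
{"name": "send_rows", "arguments": {"moves": [{"jaw":1,"translation":[0,0.3,0],"rotation":[0,0,0]},{"jaw":1,"translation":[0,0.3,0],"rotation":[0,0,0]},{"jaw":1,"translation":[0,0.2,-0.3],"rotation":[0,0,0]},{"jaw":1,"translation":[0,0,-1],"rotation":[0,0,0]},{"jaw":1,"translation":[0,0,-1],"rotation":[0,0,0]},{"jaw":1,"translation":[0,0,-1],"rotation":[0,0,0]},{"jaw":1,"translation":[0,0,-1],"rotation":[0,0,0]},{"jaw":1,"translation":[0,0,-1],"rotation":[0,0,0]}]}}

```text
t: 26.8
tcp_pos: [0.5248, -0.1239, 0.1491]
ee_rot: [2.152, 2.288, -0.0]
contact_force: [0.4, -0.2, -0.1]
finger_gap: -0.0002
finger_force: 0.0
```

Call:
{"name": "send_rows", "arguments": {"moves": [{"jaw":1,"translation":[1,0,0],"rotation":[0,0,0]},{"jaw":1,"translation":[1,0,0],"rotation":[0,0,0]},{"jaw":1,"translation":[1,0,0],"rotation":[0,0,0]},{"jaw":1,"translation":[1,0,0],"rotation":[0,0,0]},{"jaw":1,"translation":[1,0,0],"rotation":[0,0,0]},{"jaw":1,"translation":[1,0,0],"rotation":[0,0,0]},{"jaw":1,"translation":[1,0,0],"rotation":[0,0,0]},{"jaw":1,"translation":[1,0,0],"rotation":[0,0,0]}]}}

```text
t: 27.6
tcp_pos: [0.515, 0.0367, 0.1483]
ee_rot: [2.152, 2.288, 0.0]
contact_force: [-0.0, -0.3, 0.5]
finger_gap: 0.0
finger_force: 0.0
```

Call:
{"name": "send_rows", "arguments": {"moves": [{"jaw":1,"translation":[1,0,0],"rotation":[0,0,0]},{"jaw":1,"translation":[1,0,0],"rotation":[0,0,0]},{"jaw":1,"translation":[1,0,0],"rotation":[0,0,0]},{"jaw":1,"translation":[1,0,0],"rotation":[0,0,0]},{"jaw":1,"translation":[1,0,0],"rotation":[0,0,0]},{"jaw":1,"translation":[0,0,0],"rotation":[0,0,0]},{"jaw":1,"translation":[0,0,0],"rotation":[0,0,0]},{"jaw":1,"translation":[0,0,0],"rotation":[0,0,0]}]}}

```text
t: 28.4
tcp_pos: [0.5089, 0.1345, 0.1481]
ee_rot: [2.154, 2.287, -0.0]
contact_force: [0.2, 0.0, -0.9]
finger_gap: -0.0001
finger_force: 0.0
```

```bash
python3 - <<'E'
from h import *
c=snap('scene','s10'); print(nutang('s10',12.5)); print(readout.get_obs()['contact_force'])
cv2.imwrite('pics/s10c.png',cv2.resize(c['color'][180:320,215:375],None,fx=4,fy=4,interpolation=cv2.INTER_CUBIC))
E
```

```text
(-42.786354064941406, np.float64(0.0), np.float64(0.0), np.float64(0.0))
[0.2719498  0.40919473 0.08733996]
```

View pics/s10c.png

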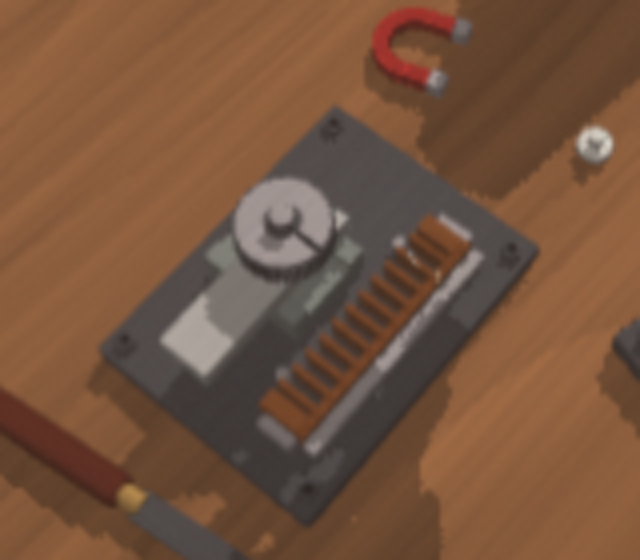

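The strap's toe corners are now at (162,342) and (207,378), matching about 1.5 rad. The nut is still at two turns, and the comb, magnet, button and file are unmoved, so I'm handing in.

```bash
python3 -c "
from plant import job; print(job.finish_job())"
```

```text
the job is handed in; nothing more can be done
None
```

The job is handed in with no verdict returned; by the last camera check the nut is two full turns off, the strap is swung about 1.5 rad clear of the body, and the body, file, magnet and button look unmoved.

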